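# Turn the sample wheel to the analyser and start the measurement

### The arm

A 6-joint arm with a two-finger parallel gripper is mounted at the origin on the work surface. World frame = base frame: x ahead of the robot, y to its left, z up, the work surface at z = 0. Lengths are in mm, angles in degrees, forces in N, time in s.
With the tool pointing down it reaches from about 350 to 850 mm from the base axis. Payload 8.1 kg.
Tool frame: the origin (TCP) lies at the very end of the fingers, on their centre line; the grasp point (between the pads) lies r.tcp_to_grasp behind it (r.tcp_to_grasp is the distance from the TCP to the grasp point, in mm); z points along the fingers, y is the line along which they close (so a half turn about z gives the same grasp; the last joint's range is limited). The gripper opens to 85 mm and grips with 20 to 120 N. Pads are 22 mm wide; open, the fingers measure 114 mm over their backs; the gripper's body (76 mm by 85 mm) begins 54 mm behind the grasp point. The pads swing forward as they close: fully open they stand 13 mm farther back than shut.
Start: joints at [-72.617, 7.471, 85.268, -0, 87.261, -4.893], TCP at [227.467, -555.215, 231.292] pointing down, gripper open.
Joint ranges: [-169.43, 169.43], [-51.17, 129.36], [1.28, 143.12], [-76.62, 256.62], [0, 156.53], [-152.29, 152.29]. Speed limits (degrees/s): [136.94, 136.94, 159.86, 180, 180, 180].

### API

Orientations are given as [roll, pitch, yaw] about the fixed x, y, z axes, in that order (R = Rz(yaw) Ry(pitch) Rx(roll)).
In Python, from bench import r gives the robot as it stands.
- The arm moves only by the shell command python3 -m handwheel 'ROWS' [OPENING] [FORCE]. ROWS is JSON, a list of rows, each a list of 4 numbers: the shift along the tool's x, y, z in m, then the turn about the tool's z in degrees. A call has 1 to 10 rows; each row shifts and turns the commanded pose from where the row before left it, along the tool's axes as they then stand; what a row does not reach is not made up. A row lasts 1/10 s, in which the tool goes at most 50 mm and 8.59 degrees, less where a joint would pass 70% of its speed; a pose out of reach is approached as far as the arm can. A call is refused whole if a number of a shift passes 0.05 or a number of a turn 8.59, either way. A call with a gripper value outside its range is refused whole. OPENING is the finger opening in m, from 0 to 0.0854, set as the call begins (- or left out, the last holds). The fingers move at their own pace and stop on an object; FORCE is the grip in N (left out, the last holds). Time passes only in rows, so rows that do not move let the fingers close. It gives the time, the measured TCP pose, the force, the opening and the grip force at its end, in the units of the state.
- r.sense(): the state, without advancing time (a new reading comes with each control period).
- r.snapshot(name): name is "scene" or "top" or "wrist"; returns the picture (480x640x3 uint8, red, green, blue); there is no depth.
- r.camera_params(name): a dict with "fx", "fy", "cx", "cy" (pixels), "R" (3x3) and "t" (3): a world point X has camera coordinates R X + t; the wrist camera has in their place "mount" (4x4, takes a point from camera to tool coordinates, whose origin is the TCP and whose axes are the flange's). Camera axes: x right, y down, z forward; pixel columns grow to the right and rows downward; lengths in mm; the calibration is good to about 2 mm. A picture is of the moment at which its call begins: read the wrist's pose just before it. camera_params takes no time and is no camera call.
- r.hand_in(): hands the job in; it is judged then, once.
The state is a dict: "time": time; "joint_pos": joint angles; "qd": joint speeds; "joint_efforts": joint torques, N m; "tool_pos": TCP position; "tcp_rot": TCP orientation; "ft_force": force on the tool from outside, world axes, zero at the start; "wrist_torque": the same for the moment, N m; "finger_gap": finger opening in mm; "grip_force": force on a finger pad.
Only numpy, scipy, OpenCV 4.12 (cv2) and the standard library are available. Lean on these libraries where they do the work, as an engineer would, in place of code of your own. Each camera call takes 0.05 s, during which the arm holds its last target. There are 200 camera calls.

### The job

With one fingertip pushing on a spoke, turn the sample wheel until the orange sample cup stands centred in front of the red analyser's nose, and leave it resting there. Then press the green start button fully down and let it come up again; do not press it before the orange cup is in place. Only push: do not lift the wheel off its spindle, and leave the tamper, the spare cup and the weighing dish where they stand.

Things in the scene. Friction and masses are not known exactly. Their poses are not given: they have to be found in the camera images.
- hub (a point): a fixed point on the vertical axis of the sample wheel, 64 mm above the table, half-way up the spokes. The wheel: a round aluminium hub (48 mm across, top 82 mm above the table, with a 16 mm wide nut up to 88 mm) and three straight blue spokes 120 degrees apart, each with a sample cup fixed at its end, 120 mm from the axis. Nothing fixed stands between the spokes
- changer: the fixed white base plate under wheel and analyser; its origin lies on the wheel's axis at table height, its +y axis points to the analyser. The plate is 150 mm wide, top 18 mm above the table, from 95 mm before to 405 mm beyond the axis along y; around the axis an aluminium boss 68 mm across rises to 30 mm
- orange_spoke (a point): middle of the bare part of the orange cup's spoke, on its centre line, 62 mm from the wheel's axis and 64 mm above the table. Each spoke is a straight blue bar 12 mm wide and 18 mm high (55 to 73 mm above the table), bare from 24 to 100 mm from the axis, with upright sides
- orange_cup (a point): centre of the orange sample cup at the end of its spoke, 120 mm from the wheel's axis and 66 mm above the table: an upright orange disc-shaped cup 34 mm across, its top 88 mm above the table, in an aluminium holder 40 mm across (54 to 64 mm above the table). It turns with the wheel
- white_cup (a point): centre of the all-white cup of the same size, on the spoke 120 degrees anticlockwise (seen from above) from the orange one
- grey_cup (a point): centre of the grey cup with a black disc on top, of the same size, on the spoke 120 degrees clockwise (seen from above) from the orange one
- measuring_spot (a point): the fixed point where the orange cup's centre must be: 120 mm from the wheel's axis, 66 mm above the table, 30 mm in front of the analyser's nose. The analyser is a red and black instrument lying on the base plate; its black conical nose (38 mm wide at the tip) points level at the wheel's axis, face 150 mm, body (94 mm wide, top 137 mm above the table) 200 to 425 mm from the axis
- wheel (a joint): angle of the wheel on its spindle, rad, growing anticlockwise seen from above; 0 where the orange cup points straight away from the analyser, +pi or -pi where it is straight in front of the nose. Turns either way without stops, against about 0.1 N m of friction (about 2 N half-way along a spoke), and stays where it is left
- wheel_lift (a joint): how far the wheel has been lifted up its spindle, m; 0 when it sits properly. Only its weight (about 0.5 kg) holds it down
- start_top (a point): centre of the top of the green round start button (32 mm across), 22 mm above the table when up, on a low grey housing fixed to the table on the robot's right; it is pressed straight down
- start (a joint): how far the start button is pressed, m: 0 up, 0.006 fully down, which takes about 4 N; it springs back
- tamper_mid (a point): centre of the steel powder tamper, 54 mm across and 72 mm high, standing loose near the button; its centre is 36 mm above the table. Leave it alone
- spare_mid (a point): centre of a small loose white jar with a blue lid, 36 mm across and 34 mm high. Leave it alone
- dish_mid (a point): centre of a loose white square weighing dish, 65 mm by 65 mm and 18 mm high. Leave it alone
Not all that is in view belongs to the job. What is shaped like the part that bears start_top but yellow is not meant.

How it is judged:
By the outcome, as a careful person would: the job done as asked, in the order asked, and still so for the second after the job is handed in, with the robot touching nothing.
It also fails if it takes over 58 s, if anything falls off the work surface, if the arm or the gripper's body presses on something with over 40 N, if the wrist force passes 120 N, or if a joint passes its speed limit or range.

## Working session

There is one attempt and no reset: what is moved stays moved. The work goes in short steps, Python scripts to look and compute and a shell command to move; the robot and the scene stay as the last step left them, time stands still between calls to the robot, and variables do not carry over. Pictures are saved under pics/ and viewed, at most 12 in all, crops included, and the job is handed in when it is done.

```bash
ls; mkdir -p pics
python3 - <<'E'
from bench import r
import cv2,numpy as np
for n in("scene","top"):
    im=r.snapshot(n); cv2.imwrite(f"pics/{n}0.png",im[:,:,::-1])
    p=r.camera_params(n); R=np.array(p["R"]);print(n,p["fx"],p["cx"],p["cy"],(-R.T@p["t"]).round(),R.round(2).tolist())
s=r.sense();print(s["time"],s["tool_pos"],s["tcp_rot"],s["ft_force"],s["finger_gap"],r.tcp_to_grasp)
E
```

```text
pics
scene 601.2363567397169 317.56203018136887 227.42572658524065 [1140. -159.  846.] [[0.13, 0.99, 0.01], [0.81, -0.1, -0.58], [-0.57, 0.09, -0.82]]
top 531.0264571444336 318.4534657515755 238.72776510621844 [544. -71. 860.] [[-0.01, -1.0, 0.01], [-1.0, 0.01, -0.06], [0.06, -0.01, -1.0]]
0.1 [ 227.31548403 -554.73564364  230.35195293] [-1.79904840e+02 -6.49631642e-03  2.22766509e+01] [-0.52747902  0.26307366 -0.1396751 ] 85.16562669434764 18.700000000000003
```

View pics/top0.png

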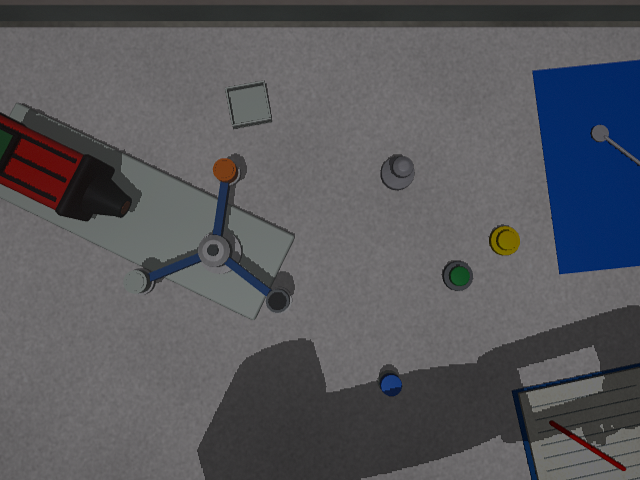

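View pics/scene0.png

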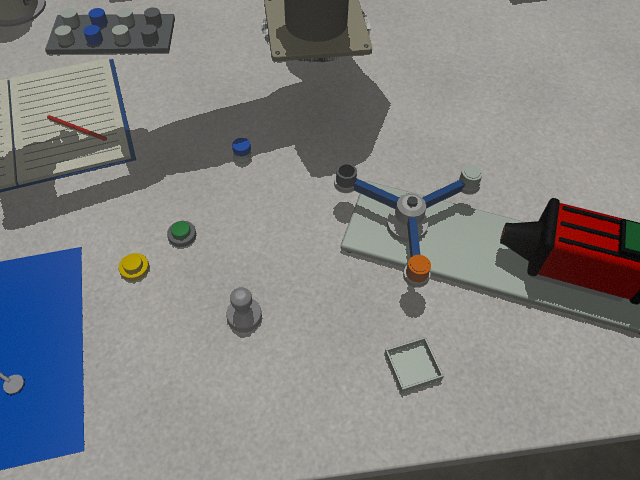

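The top view shows the hub at about (213,250) and the orange cup at (225,170). The analyser nose is at (125,207), the green button at (459,276) and the tamper at (398,172). The cup has to turn roughly 70° anticlockwise, and the scene view agrees.

```bash
cat > h.py <<'E'
from bench import r
import cv2,numpy as np
def ray(n,uv,z):
    p=r.camera_params(n);R=np.array(p["R"]);t=np.array(p["t"]).ravel()
    d=R.T@np.array([(uv[0]-p["cx"])/p["fx"],(uv[1]-p["cy"])/p["fy"],1]);c=-R.T@t
    return c+d*(z-c[2])/d[2]
def blob(hsv,lo,hi,roi=None):
    m=cv2.inRange(hsv,np.array(lo),np.array(hi))
    if roi: k=np.zeros_like(m);k[roi[1]:roi[3],roi[0]:roi[2]]=1;m=m*k
    cs=cv2.findContours(m,cv2.RETR_EXTERNAL,cv2.CHAIN_APPROX_NONE)[0]
    return max(cs,key=cv2.contourArea) if cs else None
def cen(c):
    return np.array(cv2.minEnclosingCircle(c)[0])
E
python3 - <<'E'
from h import *
for n in("top","scene"):
    im=cv2.imread(f"pics/{n}0.png");h=cv2.cvtColor(im,cv2.COLOR_BGR2HSV)
    o=blob(h,[5,150,100],[16,255,255]); g=blob(h,[55,120,50],[75,255,255],(430,250,490,300) if n=="top" else (150,200,220,260))
    print(n,"orange",cv2.boundingRect(o),ray(n,cen(o),88 if n=="top" else 80).round(1),"green",cv2.boundingRect(g),ray(n,cen(g),21).round(1))
    if n=="top":
        print("hub",ray(n,(213,250),88).round(1),"nosetip", [ray(n,q,66).round(1) for q in((133,203),(124,216))])
        gr=cv2.cvtColor(im,cv2.COLOR_BGR2GRAY)
        # plate corners at z=18 
        for q in((294,234),(254,319),(124,152)): print(q,ray(n,q,18).round(1))
        for nm,q,z in(("grey",(277,300),88),("white",(139,280),88),("tamper",(398,175),30),("spare",(391,385),34)):print(nm,ray(n,q,z).round(1))
        cv2.imwrite("pics/crop.png",cv2.resize(im[130:330,80:310],None,fx=3,fy=3,interpolation=cv2.INTER_CUBIC))
E
```

```text
top orange (213, 159, 23, 22) [696.3  58.8  88. ] green (451, 267, 19, 19) [ 537.4 -302.8   21. ]
hub [577.6  74.   88. ] nosetip [array([649.8, 198.4,  66. ]), array([630.2, 211.5,  66. ])]
(294, 234) [605.4 -41.2  18. ]
(254, 319) [471.7  22.1  18. ]
(124, 152) [738.4 230.4  18. ]
grey [504.8 -18.8  88. ]
white [534.8 180.4  88. ]
tamper [ 697.2 -206.2   30. ]
spare [ 371.2 -189.8   34. ]
scene orange (408, 255, 23, 20) [692.5  63.   80. ] green (171, 222, 18, 14) [ 536.5 -301.7   21. ]
```

View pics/crop.png

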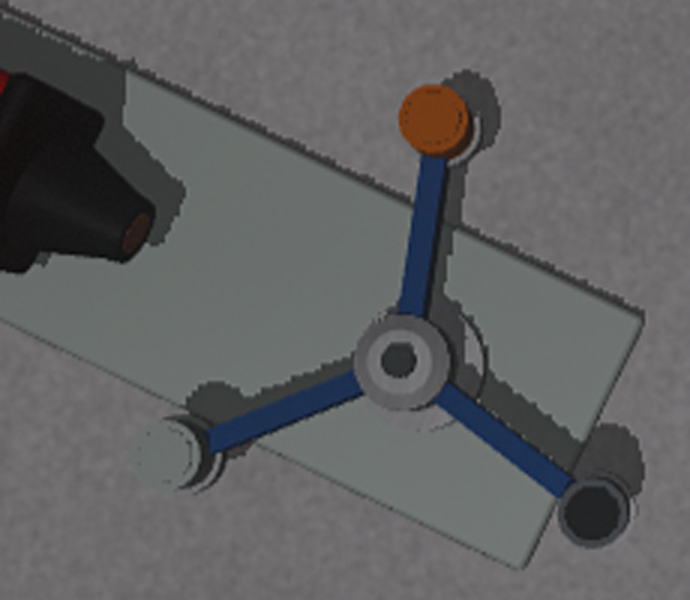

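The crop confirms the spoke layout. Averaging the three cups puts the hub at about (578.5, 73.5). The orange spoke is at −7.8° and the analyser axis at about 64.4°. First I'll close the fingers and go over to the clockwise side of the orange spoke.

```bash
python3 -m handwheel '[[0.016,-0.01,0,0],[0.03,-0.019,0.004,0],[0.038,-0.0244,0.006,0],[0.038,-0.0244,0.006,0],[0.038,-0.0244,0.006,0],[0.038,-0.0244,0.006,0],[0.038,-0.0244,0.006,0],[0.038,-0.0244,0.006,0],[0.038,-0.0244,0.006,0],[0.038,-0.0244,0.006,0]]' 0 30
python3 -m handwheel '[[0.038,-0.0244,0.006,0],[0.038,-0.0244,0.006,0],[0.038,-0.0244,0.006,0],[0.038,-0.0244,0.006,0],[0.038,-0.0244,0.004,0],[0.03,-0.019,0,0],[0.018,-0.012,0,0],[0.008,-0.005,0,0],[0,0,0,7.5],[0,0,0,7.5]]'
python3 -m handwheel '[[0,0,0,7.5],[0,0,0,7.5],[0,0,0,0],[0,0,0,0]]'
```

```text
time: 1.1
tool_pos: [467.0, -212.4, 179.0]
tcp_rot: [-180.0, -0.0, 22.3]
ft_force: [0.9, 0.3, 0.1]
finger_gap: 0.0
grip_force: 0.0
time: 2.1
tool_pos: [633.5, 24.7, 151.0]
tcp_rot: [180.0, 0.1, 7.0]
ft_force: [0.3, -0.0, 0.4]
finger_gap: 0.1
grip_force: 0.0
time: 2.5
tool_pos: [633.7, 24.1, 151.3]
tcp_rot: [180.0, 0.0, -7.5]
ft_force: [-0.1, 0.3, 0.6]
finger_gap: -0.3
grip_force: 0.0
```

```bash
python3 -m handwheel '[[0,0,0.02,0],[0,0,0.03,0],[0,0,0.028,0],[0,0,0.012,0],[0,0,0.003,0],[0,0,0,0],[0,-0.005,0,0],[0,-0.005,0,0],[0,-0.003,0,0],[0,0,0,0]]'
python3 - <<'E'
from h import *
im=r.snapshot("wrist");cv2.imwrite("pics/w1.png",im[:,:,::-1])
im=r.snapshot("top");cv2.imwrite("pics/t1.png",im[:,:,::-1])
E
```

```text
time: 3.5
tool_pos: [636.4, 38.0, 59.1]
tcp_rot: [-180.0, -0.1, -7.7]
ft_force: [0.4, -0.4, -0.5]
finger_gap: -0.3
grip_force: 0.0
```

View pics/w1.png

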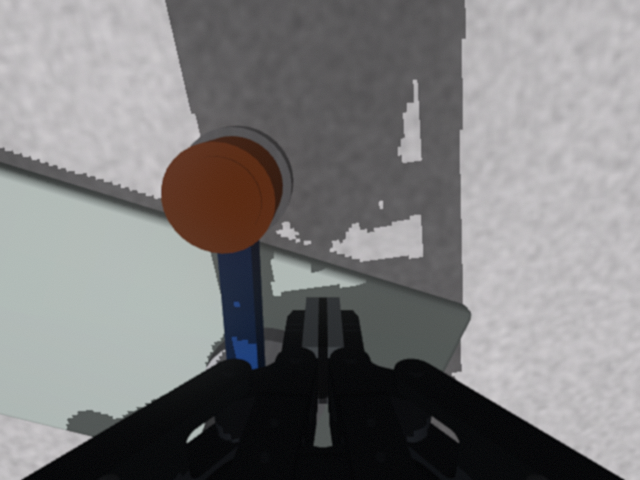

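The wrist view shows the closed fingertips at (322,310), right of the orange spoke (218–262) with a gap of about 10 mm. I'll make contact gently, then follow the arc in 4° rows.

```bash
python3 -m handwheel '[[0,-0.004,0,0],[0,-0.003,0,0],[0,-0.003,0,0],[0,-0.002,0,0],[0,0,0,0]]'
python3 -m handwheel '[[0.0003,-0.0022,0,-2],[0.001,-0.0044,0,-4],[0.001,-0.0044,0,-4],[0.001,-0.0044,0,-4],[0.001,-0.0044,0,-4],[0.001,-0.0044,0,-4],[0.001,-0.0044,0,-4],[0.001,-0.0044,0,-4],[0.0003,-0.0022,0,-2],[0,0,0,0]]'
python3 - <<'E'
from h import *
im=r.snapshot("top")[:,:,::-1].copy();cv2.imwrite("pics/t2.png",im[100:350,30:330])
o=blob(cv2.cvtColor(im,cv2.COLOR_BGR2HSV),[5,150,80],[16,255,255])
p=ray("top",cen(o),88);print(cv2.boundingRect(o),p,np.degrees(np.arctan2(p[1]-73.6,p[0]-578.4)))
E
```

```text
time: 4.1
tool_pos: [637.5, 49.5, 58.3]
tcp_rot: [-180.0, 0.0, -7.7]
ft_force: [-0.2, 0.4, 1.5]
finger_gap: -0.1
grip_force: 0.0
time: 5.1
tool_pos: [641.3, 84.6, 58.5]
tcp_rot: [180.0, -0.0, 24.3]
ft_force: [-0.3, -0.4, -0.9]
finger_gap: 0.5
grip_force: 0.1Traceback (most recent call last):
  File "<stdin>", line 4, in <module>
  File "h.py", line 13, in cen
    return np.array(cv2.minEnclosingCircle(c)[0])
                    ~~~~~~~~~~~~~~~~~~~~~~^^^
cv2.error: OpenCV(4.12.0) /io/opencv/modules/imgproc/src/shapedescr.cpp:201: error: (-215:Assertion failed) count >= 0 && (depth == CV_32F || depth == CV_32S) in function 'minEnclosingCircle'
```

View pics/t2.png

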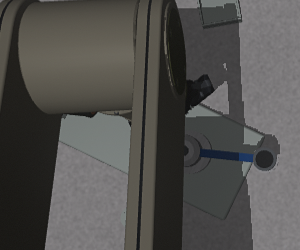

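The arm hides the orange cup in the top view, but the grey cup, now at about (294,258), shows the wheel turning. I'll use the wrist camera for the rest.

```bash
cat >> h.py <<'E'
from scipy.spatial.transform import Rotation
def wray(uv,z,s):
    p=r.camera_params("wrist");M=np.array(p["mount"]);Q=Rotation.from_euler("xyz",s["tcp_rot"],degrees=True).as_matrix()
    d=Q@M[:3,:3]@np.array([(uv[0]-p["cx"])/p["fx"],(uv[1]-p["cy"])/p["fy"],1]);c=Q@M[:3,3]+np.array(s["tool_pos"])
    return c+d*(z-c[2])/d[2]
def wcup(save=None):
    s=r.sense();im=r.snapshot("wrist")[:,:,::-1].copy()
    if save: cv2.imwrite(save,im)
    o=blob(cv2.cvtColor(im,cv2.COLOR_BGR2HSV),[3,180,100],[16,255,255])
    p=wray(cen(o),88,s);print(cv2.boundingRect(o),p.round(1),"ang",np.degrees(np.arctan2(p[1]-73.6,p[0]-578.4)).round(1),"rad",np.hypot(p[1]-73.6,p[0]-578.4).round(1))
E
python3 - <<'E'
from h import *
wcup("pics/w2.png")
E
```

```text
(202, 137, 32, 81) [686.5 137.   88. ] ang 30.4 rad 125.3
```

View pics/w2.png

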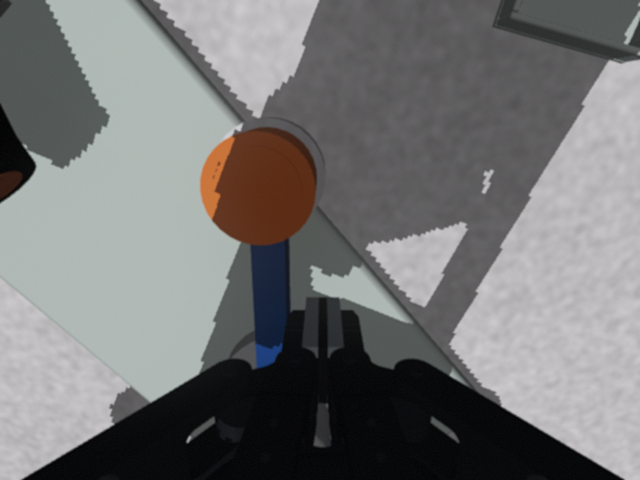

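The whole cup is a circle at about (259,186) with its spoke against the fingertip; the mask only caught the lit part. I'll loosen the mask and turn 32° more.

```bash
sed -i 's/\[3,180,100\]/[3,150,60]/' h.py
python3 -m handwheel '[[0.0003,-0.0022,0,-2],[0.001,-0.0044,0,-4],[0.001,-0.0044,0,-4],[0.001,-0.0044,0,-4],[0.001,-0.0044,0,-4],[0.001,-0.0044,0,-4],[0.001,-0.0044,0,-4],[0.001,-0.0044,0,-4],[0.0003,-0.0022,0,-2],[0,0,0,0]]'
python3 - <<'E'
from h import *
wcup("pics/w3.png")
E
```

```text
time: 6.2
tool_pos: [625.5, 116.5, 58.5]
tcp_rot: [180.0, -0.0, 56.3]
ft_force: [0.7, -1.5, 0.0]
finger_gap: -0.1
grip_force: 0.3
(195, 122, 117, 116) [643.5 179.6  88. ] ang 58.4 rad 124.5
```

View pics/w3.png

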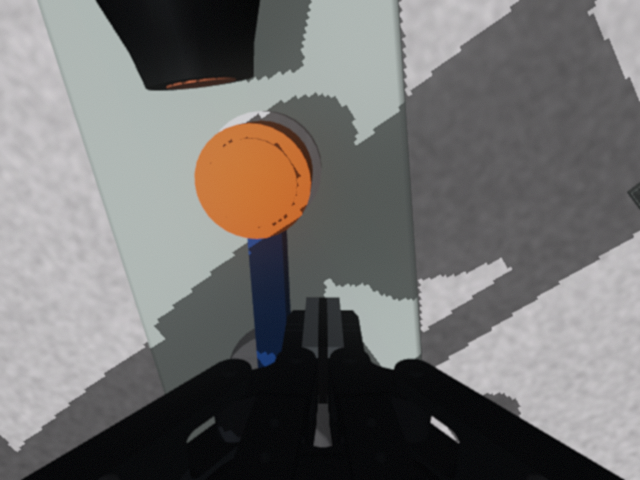

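The cup is at (253,180). The nose face ends are at about (150,89) and (250,78), and the plate edges run (40,0)–(165,390) on the left and (400,0)–(420,350) on the right. I'll work out the cup's offset from the plate centre line and nose within this one view.

Run:
```python
from h import *
s=r.sense()
L=[wray(q,18,s)[:2] for q in((40,0),(165,390))];Rr=[wray(q,18,s)[:2] for q in((400,0),(420,350))]
for e in(L,Rr): d=e[0]-e[1];print("edge ang",np.degrees(np.arctan2(d[1],d[0])).round(2))
u=np.array([np.cos(np.radians(64.4)),np.sin(np.radians(64.4))]);n=np.array([-u[1],u[0]])
H=np.array([578.4,73.6]);f=lambda p:((p-H)@u,(p-H)@n)
print("edges",[np.round(f(p),1) for p in L+Rr])
print("nose",[np.round(f(wray(q,66,s)[:2]),1) for q in((150,89),(250,78))])
print("cup",np.round(f(wray((253.5,180),88,s)[:2]),1), "spoke at z73",[np.round(f(wray(q,73,s)[:2]),1) for q in((249,245),(286,245),(258,345),(288,345))])
print("tool",np.round(f(np.array(s["tool_pos"][:2])),1))
```

```text
edge ang 63.88
edge ang 63.56
edges [array([198.2,  73.5]), array([ 1.6, 75.3]), array([177.1, -72.9]), array([  7.7, -70.4])]
nose [array([153.8,  19. ]), array([152.4, -13.7])]
cup [123.3 -12.7] spoke at z73 [array([98.9, -3.6]), array([ 97. , -16.4]), array([58.6,  1.2]), array([ 56.9, -10.2])]
tool [ 58.9 -23.9]
```

```bash
python3 -m handwheel '[[0.0005,-0.0022,0,-2],[0.0005,-0.0022,0,-2],[0.0005,-0.0022,0,-2],[0.0002,-0.0006,0,-0.6],[0,0,0,0],[0,0,0,0],[0,0.01,0,0],[0,0.01,0,0],[0,0,0,0]]'
python3 - <<'E'
from h import *
wcup("pics/w4.png")
E
```

```text
time: 7.15
tool_pos: [639.1, 111.5, 58.3]
tcp_rot: [180.0, 0.0, 62.8]
ft_force: [-0.7, -0.4, 0.3]
finger_gap: 0.0
grip_force: 0.0
(121, 119, 129, 117) [633.  187.1  88. ] ang 64.3 rad 126.0
```

View pics/w4.png

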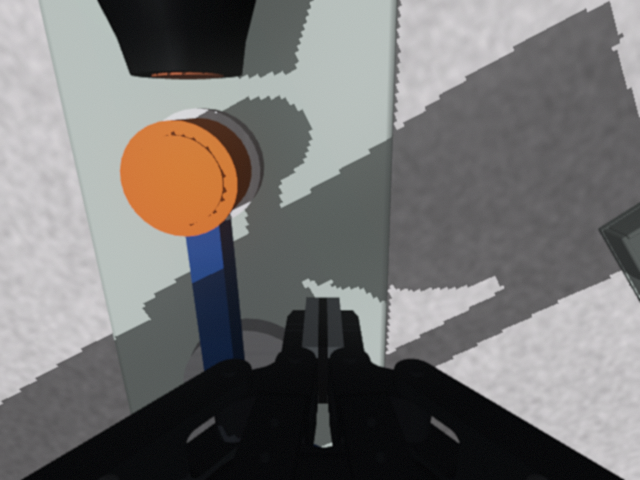

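The cup's top circle is now centred at (179,178). The nose face spans (129,76)–(242,77), the left plate edge (40,0)–(113,335) and the right one (397,0)–(383,360).

```bash
cat > m.py <<'E'
from h import *
def meas(s,L,Rr,N,cup,sp=None):
    L=[wray(q,18,s)[:2] for q in L];Rr=[wray(q,18,s)[:2] for q in Rr]
    a=np.mean([np.arctan2(*(e[0]-e[1])[::-1]) for e in(L,Rr)]);print("axis",np.degrees(a).round(2))
    u=np.array([np.cos(a),np.sin(a)]);n=np.array([-u[1],u[0]]);m=np.mean([np.mean([p@n for p in e]) for e in(L,Rr)])
    f=lambda p,z:np.round((wray(p,z,s)[:2]@u-np.array([578.4,73.6])@u,wray(p,z,s)[:2]@n-m),1)
    print("half width",[(p@n-m).round(1) for p in L+Rr],"hub lat",(np.array([578.4,73.6])@n-m).round(1))
    print("nose",[f(q,66) for q in N],"cup",f(cup,88),"spoke",[f(q,73) for q in sp or []])
E
python3 - <<'E'
from m import *
meas(r.sense(),((40,0),(113,335)),((397,0),(383,360)),((129,76),(242,77)),(179,178),((187,240),(220,240),(205,355),(233,355)))
c=r.camera_params("wrist");print(np.round(c["mount"],3).tolist(),c["fx"])
E
```

```text
axis 63.81
half width [np.float64(73.2), np.float64(73.2), np.float64(-73.2), np.float64(-73.2)] hub lat -3.7
nose [array([153.5,  19.7]), array([152.6, -16.4])] cup [ 1.243e+02 -1.000e-01] spoke [array([100.2,   5.7]), array([100.1,  -5.8]), array([53.4,  4.7]), array([53.3, -6. ])]
[[0.0, -0.947, -0.32, 82.395], [1.0, 0.001, -0.0, -0.131], [0.001, -0.32, 0.947, -142.679], [0.0, 0.0, 0.0, 1.0]] 389.8104778105571
```

The cup is within about 1–2 mm of the centre line, but this is an oblique view. I'll rise and look with the camera in the analyser's symmetry plane, where height errors cancel.

```bash
python3 -m handwheel '[[0,0,-0.02,0],[0,0,-0.035,0],[0,0,-0.035,0],[0,0,-0.03,0],[-0.01,-0.012,0,-1],[-0.01,-0.02,0,0],[0,-0.009,0,0],[0,0,0,0],[0,0,0,0]]'
python3 - <<'E'
from h import *
wcup("pics/w5.png");print(r.sense()["tool_pos"],r.sense()["tcp_rot"])
E
```

```text
time: 8.1
tool_pos: [592.5, 113.1, 178.2]
tcp_rot: [180.0, -0.0, 63.9]
ft_force: [-0.5, 0.6, 0.5]
finger_gap: -0.1
grip_force: 0.0
(297, 77, 59, 61) [630.6 186.1  88. ] ang 65.1 rad 124.0
[592.6781345  112.95531297 178.16899977] [ 1.79992747e+02 -5.26616046e-04  6.38820811e+01]
```

View pics/w5.png

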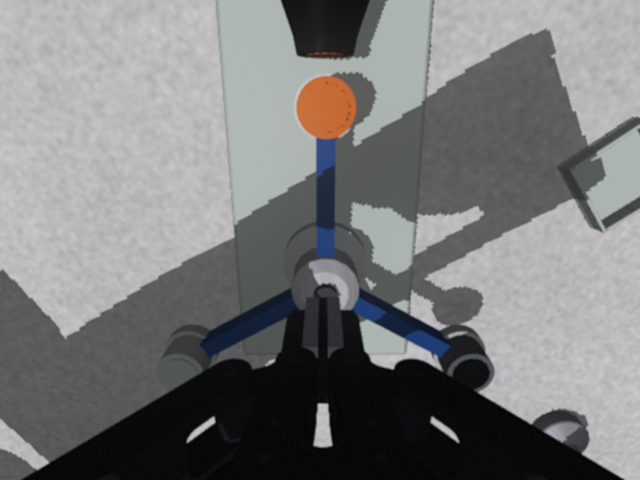

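Cup (326,107), spoke (317–335), hub (289–360) and nose (295–358) all centre on column 326, give or take 0.5 px, so the cup is centred and nothing touches it. Next is the button at (537,−302).

```bash
python3 -m handwheel '[[-0.02,0.0067,0,0],[-0.038,0.0127,0,0],[-0.038,0.0127,0,0],[-0.038,0.0127,0,0],[-0.038,0.0127,0,0],[-0.038,0.0127,0,0],[-0.038,0.0127,0,0],[-0.038,0.0127,0,0],[-0.038,0.0127,0,0],[-0.038,0.0127,0,0]]'
python3 -m handwheel '[[-0.025,0.0083,0.03,0],[-0.01,0.003,0.03,0],[0,0,0.03,0],[0,0,0.01,0],[0,0,0,0],[0,0,0,0]]'
python3 - <<'E'
from h import *
s=r.sense();im=r.snapshot("wrist")[:,:,::-1].copy();cv2.imwrite("pics/w6.png",im)
o=blob(cv2.cvtColor(im,cv2.COLOR_BGR2HSV),[55,120,40],[75,255,255])
print(None if o is None else (cv2.boundingRect(o),wray(cen(o),22,s)),s["tool_pos"])
im=r.snapshot("top")[:,:,::-1].copy();h=cv2.cvtColor(im,cv2.COLOR_BGR2HSV);o=blob(h,[5,150,80],[16,255,255])
if o is not None:p=ray("top",cen(o),88);print(p,np.degrees(np.arctan2(p[1]-73.6,p[0]-578.4)))
E
```

```text
time: 9.15
tool_pos: [541.5, -267.5, 178.1]
tcp_rot: [180.0, 0.0, 63.9]
ft_force: [1.7, -0.1, 0.2]
finger_gap: 0.0
grip_force: 0.0
time: 9.75
tool_pos: [537.1, -302.1, 79.5]
tcp_rot: [179.9, 0.0, 63.9]
ft_force: [-0.2, -0.5, 0.3]
finger_gap: -0.1
grip_force: 0.0
((313, 235, 36, 36), array([ 543.94295566, -296.61513796,   22.        ])) [ 537.12473978 -302.06049825   79.52862901]
[630.43721502 182.77793341  88.        ] 64.51624308636258
```

View pics/w6.png

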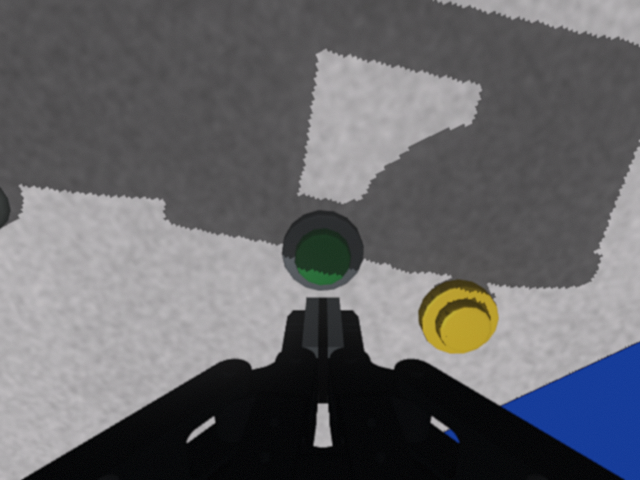

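The green cap is at (322,258), directly ahead of the fingertip, and the yellow decoy at (458,315) is well clear. The top view gives the orange cup at 64.5°, on target. I'll press now.

```bash
python3 -m handwheel '[[0.003,0,0.02,0],[0,0,0.022,0],[0,0,0.01,0],[0,0,0.004,0],[0,0,0.003,0],[0,0,0.002,0],[0,0,0.001,0],[0,0,0,0],[0,0,0,0]]'; python3 -c "
from bench import r
print(r.sense()['ft_force'],r.sense()['tool_pos'])"
```

```text
time: 10.75
tool_pos: [538.1, -299.5, 17.1]
tcp_rot: [179.9, 0.0, 63.9]
ft_force: [0.1, 0.6, 4.0]
finger_gap: 0.3
grip_force: 1.7
[0.11536017 0.57773104 3.9716044 ] [ 538.14690551 -299.46041782   17.10383599]
```

```bash
python3 -m handwheel '[[0,0,0.001,0],[0,0,0.001,0],[0,0,0.001,0],[0,0,0,0],[0,0,0,0]]'
```

```text
time: 11.25
tool_pos: [538.3, -299.6, 15.8]
tcp_rot: [179.9, 0.0, 63.9]
ft_force: [-7.0, 5.8, 19.1]
finger_gap: -0.1
grip_force: 10.0
```

The force jumped from 4 N to 19 N at z≈16, so the button hit its stop and is fully down. I'll release it and check.

```bash
python3 -m handwheel '[[0,0,-0.003,0],[0,0,-0.006,0],[0,0,-0.02,0],[0,0,-0.04,0],[0,0,-0.04,0],[0,0,-0.03,0],[0,0,0,0],[0,0,0,0],[0,0,0,0],[0,0,0,0]]'
python3 - <<'E'
from h import *
im=r.snapshot("top")[:,:,::-1].copy();cv2.imwrite("pics/t7.png",im);print(r.sense()["ft_force"])
E
```

```text
time: 12.25
tool_pos: [536.4, -298.5, 150.1]
tcp_rot: [-179.8, -0.0, 63.9]
ft_force: [0.4, -0.8, -1.1]
finger_gap: -0.1
grip_force: 0.0
[-0.45725584  0.06648127 -0.62823364]
```

View pics/t7.png

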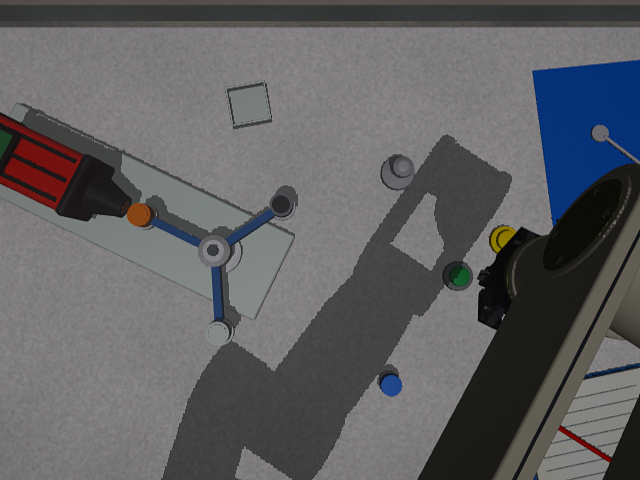

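The orange cup, at (140,215), sits in front of the nose at (125,207). The tamper, jar and dish haven't moved, and the arm is clear of everything.

```bash
python3 -c "
from bench import r
print(r.hand_in())"
```

```text
the job is handed in; nothing more can be done
None
```

The orange cup is resting centred in front of the analyser nose, to within about 1 mm by the camera. The green button was then pressed to its stop and released, nothing else was moved, and the job is handed in at about 12 s.

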